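# Zero the plating meter and hold the current selector

### The arm

A 6-joint arm with a two-finger parallel gripper is mounted at the origin on the work surface. World frame = base frame: x ahead of the robot, y to its left, z up, the work surface at z = 0. Lengths are in mm, angles in degrees, forces in N, time in s.
With the tool pointing down it reaches from about 350 to 725 mm from the base axis. Payload 6 kg.
Tool frame: the origin (TCP) lies midway between the tips of the shut fingers; the grasp point (between the pads) lies 19 mm behind it; z points along the fingers, y is the line along which they close (so a half turn about z gives the same grasp; the last joint's range is limited). The gripper opens to 85 mm and grips with 20 to 120 N. Pads are 22 mm wide; open, the fingers measure 114 mm over their backs; the gripper's body (76 mm by 85 mm) begins 54 mm behind the grasp point. The pads swing forward as they close: fully open they stand 13 mm farther back than shut.
Start: joints at [-57.714, 2.303, 4.859, 0, -92.561, -19.12], TCP at [136.681, -584.202, 231.261] pointing down, gripper open.
Joint ranges: [-146.85, 146.85], [-73.84, 115.35], [-62.03, 85.46], [-188.31, 113.3], [-161.28, -10.13], [-171.36, 171.36]. Speed limits (degrees/s): [147.25, 147.25, 172.46, 180, 180, 180].

### API

Orientations are given as [roll, pitch, yaw] about the fixed x, y, z axes, in that order (R = Rz(yaw) Ry(pitch) Rx(roll)).
In Python, from plant import ctrl gives the robot as it stands.
- The arm moves only by the tool move_arm, never from a script. Its argument "series" is a list that holds one entry, the list of rows, each a list of 6 numbers: the shift along the tool's x, y, z normalised to -1 to 1, where 1 is 50 mm, then the turn, a rotation vector about the tool's x, y, z normalised to -1 to 1, where 1 is pi/2 rad. A call has 1 to 12 rows; each row shifts and turns the commanded pose from where the row before left it, along the tool's axes as they then stand; what a row does not reach is not made up. A row lasts 1/8 s, in which the tool goes at most 62.5 mm and 10.7 degrees, less where a joint would pass 70% of its speed; a pose out of reach is approached as far as the arm can. A call with a number of a shift or a turn outside -1 to 1 is refused whole. A call with a gripper value outside its range is refused whole. "fingers" is the opening, from 0 (shut) to 1 (fully open), set as the call begins (left out, the last holds). The fingers move at their own pace and stop on an object; "squeeze" is the grip in N (left out, the last holds). Time passes only in rows, so rows that do not move let the fingers close. It gives the time, the measured TCP pose, the force, the opening and the grip force at its end, in the units of the state.
- ctrl.get_obs(): the state, without advancing time (a new reading comes with each control period).
- ctrl.capture(name): name is "scene" or "top" or "wrist"; returns the picture (400x640x3 uint8, blue, green, red); there is no depth.
- ctrl.camera_params(name): a dict with "fx", "fy", "cx", "cy" (pixels), "position" and "attitude" of the camera in the world. Camera axes: x right, y down, z forward; pixel columns grow to the right and rows downward; lengths in mm; the calibration is good to about 2 mm. The wrist camera is an equidistant fisheye: a pixel r from the principal point sees the ray r / f radians off the axis. A picture is of the moment at which its call begins: read the wrist's pose just before it. camera_params takes no time and is no camera call; for the wrist camera it gives the pose at the moment of the call.
- ctrl.job_done(): hands the job in; it is judged then, once.
The state is a dict: "t": time; "qpos": joint angles; "dq": joint speeds; "effort": joint torques, N m; "ee_pos": TCP position; "tcp_rot": TCP orientation; "ft_force": force on the tool from outside, world axes, zero at the start; "wrist_torque": the same for the moment, N m; "width": finger opening in mm; "finger_force": force on a finger pad.
Only numpy, scipy, OpenCV 4.12 (cv2) and the standard library are available. Lean on these libraries where they do the work, as an engineer would, in place of code of your own. Each camera call takes 0.05 s, during which the arm holds its last target. There are 200 camera calls.

### The job

Get the plating bench ready and give the bath its full current: first turn the ribbed ring around the meter's face until the meter reads zero, that is, the needle lies over the middle of the red zero mark. Then turn the black dial of the blue box clockwise past its first two clicks to the third (white line at the red dot) and keep holding it there against its spring: the program finishes while still holding the dial. Leave the beaker, the jar and the brush where they are.

Things in the scene. Friction and masses are not known exactly. Their poses are not given: they have to be found in the camera images.
- meter_box: grey meter box, 120 x 120 x 50 mm, fixed to the bench. Origin at the centre of its underside, z up. A fixed black needle on its face points along the box's +x axis.
- meter_grip (a point): the bezel's upright turning axis, 64 mm above the bench. The bezel is an aluminium ring with fine dark ribs, 58 mm across, from 52 to 74 mm above the bench (2 mm over the box top), to be gripped from above across its outside, at any angle. Inside the ring is a shallow recess, 8 mm deep, with the white face. Axes as the meter box's.
- needle_tip (a point): tip of the fixed black needle, 20.5 mm from the bezel's axis, 70 mm above the bench
- zero_mark (a point): middle of the red zero mark (10 mm long radially, 6 mm wide) on the white face, turning with the bezel, 20.5 mm from its axis; a second red spot lies on the rim in line with it
- bezel (a joint): turning angle of the bezel, rad, from the needle to the zero mark, growing counterclockwise seen from above. 0: the meter reads zero. Range -2.5 to 2.5; the start lies between 0.5 and 1.3. It stays where it is left (friction torque about 0.04 N m).
- selector_box: blue selector box, 120 x 120 x 50 mm, fixed to the bench. Origin at the centre of its underside, z up. Dots on its top, 42 mm from the dial's axis: small white (rest), yellow (first click), orange (second), red (third), at +0.6, +0.2, -0.2 and -0.6 rad counterclockwise from the box's +x axis.
- dial_grip (a point): point on the dial's upright turning axis, 74 mm above the bench, at half height of its grip bar; axes as the selector box's. The black dial is a disc 54 mm across (52 to 58 mm above the bench) with a grip bar 56 mm long, 14 mm wide, 28 mm high on it (58 to 86 mm above the bench), centred on the axis.
- dial_tip (a point): the marked end of the dial's grip bar (white line), at its top edge, 28 mm from the axis, 86 mm above the bench, turning with the dial. At rest it points 0.6 rad counterclockwise from the selector box's +x axis.
- dial (a joint): dial angle, rad, growing clockwise seen from above: 0 at rest, clicks at 0.4, 0.8 and 1.2, end stop at 1.3. A spring turns it all the way back to rest when let go (0.04 N m at rest, 0.11 N m at the third click; each click adds or takes up to 0.03 N m).
- beaker: bystander: open glass beaker, 72 mm across, 85 mm high; origin at the centre of its underside
- jar: bystander: amber jar with white cap, 60 mm across, 75 mm high; origin at the centre of its underside
- brush: bystander: wooden brush, 160 mm long, lying on the bench along its own x axis; origin under its middle
There are look-alikes about, which are no part of the job. There is more than one size of the meter_box; the job needs the larger. Several things look just like the selector_box: the one meant starts farthest from the robot's base.

How it is judged (in metres and radians):
On the way, in this order (a step that is already met when the one before it is completed fails the run):
1. the meter reads zero (bezel within 0.14 rad) while the dial is at rest (value of joint bezel between -0.14 and 0.14 rad and value of joint dial below 0.15 rad), for 0.3 s.
2. the dial is at its third click (value of joint dial above 1.08 rad), for 0.3 s.
At the end, for the whole second after the job is handed in: The bezel is still within 0.14 rad of zero, and the fingers hold the dial at its third click (joint beyond 1.08 rad, touching it with more than 0.5 N) through the last second (value of joint bezel between -0.14 and 0.14 rad and value of joint dial above 1.08 rad and contact force between the fingers and dial above 0.5 N); the arm keeps its last pose, push and grip.
It fails at once if the beaker is shifted by more than 25 mm or tipped (distance of beaker from where it was at the start of the episode above 0.025 m or angle between beaker's own z axis and vertical above 0.4 rad).
It fails at once if the jar is shifted by more than 25 mm or tipped (distance of jar from where it was at the start of the episode above 0.025 m or angle between jar's own z axis and vertical above 0.4 rad).
It fails at once if the brush is shifted by more than 25 mm (distance of brush from where it was at the start of the episode above 0.025 m).
It also fails if it takes over 53 s, if anything falls off the work surface, if the arm or the gripper's body presses on something with over 40 N, if the wrist force passes 120 N, or if a joint passes its speed limit or range.

## Working session

There is one attempt and no reset: what is moved stays moved. The work goes in short steps, Python scripts to look and compute and a tool call to move; the robot and the scene stay as the last step left them, time stands still between calls to the robot, and variables do not carry over. Pictures are saved under pics/ and viewed, at most 10 in all, crops included, and the job is handed in when it is done.

Besides the shell and the picture viewer there is one more tool, called after ">>>" by a JSON object that holds its "method" and its "body". move_arm: Moves the arm, as the interface text tells. Its arguments: {"type":"object","properties":{"series":{"type":"array"},"fingers":{"type":"number"},"squeeze":{"type":"number"}},"required":["series"]}

```bash
ls; mkdir -p pics
cat > h.py <<'E'
import numpy as np, cv2
from plant import ctrl
from scipy.spatial.transform import Rotation as R
def cam(n):
    p=ctrl.camera_params(n); return p
def rot(p):
    a=np.array(p['attitude'],float)
    return a if a.shape==(3,3) else (R.from_quat(a).as_matrix() if a.size==4 else R.from_euler('xyz',a,degrees=True).as_matrix())
def ray(p,u,v,fish=False):
    x=(u-p['cx'])/p['fx'];y=(v-p['cy'])/p['fy']
    if fish:
        r=np.hypot(x,y);d=np.array([x/r*np.sin(r),y/r*np.sin(r),np.cos(r)]) if r>1e-9 else np.array([0,0,1.])
    else: d=np.array([x,y,1.])
    return rot(p)@d
def onz(p,u,v,z,fish=False):
    d=ray(p,u,v,fish);c=np.array(p['position'],float);return c+d*(z-c[2])/d[2]
E
python3 - <<'E'
from h import *
for n in ('top','scene','wrist'):
    print(n,cam(n)); im=ctrl.capture(n); cv2.imwrite(f'pics/{n}0.png',im)
print(ctrl.get_obs())
a=cv2.imread('pics/top0.png')
E
```

```text
pics
top {'fx': 456.27242574193156, 'fy': 456.27242574193156, 'cx': 315.3970517988669, 'cy': 198.85630343405634, 'position': array([ 345.60723636,   39.94858858, 1124.06472412]), 'attitude': array([-172.63142509,    2.12315206,  -89.32589638])}
scene {'fx': 455.9286475905249, 'fy': 455.9286475905249, 'cx': 311.7079627632176, 'cy': 201.0665588683079, 'position': array([ 974.86049775, -446.65045857, 1031.07143399]), 'attitude': array([-1.43511444e+02, -5.94778877e-02,  4.51362381e+01])}
wrist {'fx': 309.70691628693146, 'fy': 309.70691628693146, 'cx': 315.2499658361019, 'cy': 199.95804238155023, 'position': array([  58.70975492, -601.50832173,  372.83481773]), 'attitude': array([ 1.61984094e+02, -1.10607859e-01,  1.03202210e+02])}
{'t': 0.15, 'qpos': array([-5.77144157e+01,  2.33121383e+00,  4.81512092e+00, -1.85955556e-02,
       -9.25612972e+01, -1.91219271e+01]), 'dq': array([ 0.02399721, -0.16290443,  0.26040764,  0.029132  , -0.00723795,
        0.0420012 ]), 'effort': array([-2.48248005e-03, -3.68612838e+01,  3.47693932e+01,  6.93642139e+00,
       -4.33963869e-03, -2.29918356e-06]), 'ee_pos': array([ 136.66238186, -583.96976108,  230.50265856]), 'tcp_rot': array([ 1.79920794e+02, -7.79833637e-03, -1.66835519e+02]), 'ft_force': array([-0.54442001,  0.28775812,  1.15236717]), 'wrist_torque': array([0.02429129, 0.01702187, 0.04485787]), 'finger_force': 0.0, 'width': 85.55993380687566}
```

View pics/top0.png

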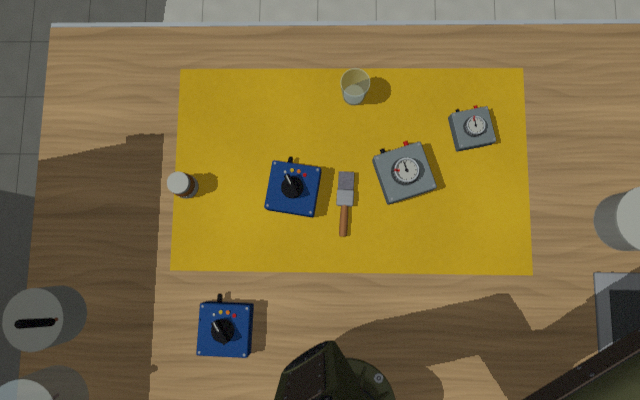

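View pics/scene0.png

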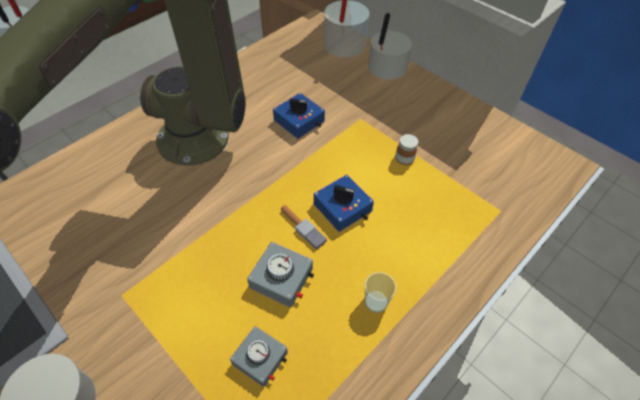

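The top view shows two grey meters, the larger at (406,171) and a smaller one at (475,127), and two blue boxes at (293,187) and (224,329). The beaker is at (354,87), the jar at (181,184) and the brush at (345,200). By size the meter meant is the one at (406,171). I'll measure how far each blue box is from the base and confirm both choices in a crop.

Run:
```python
from h import *
im=cv2.imread('pics/top0.png');p=cam('top')
hsv=cv2.cvtColor(im,cv2.COLOR_BGR2HSV)
for nm,m in (('blue',cv2.inRange(hsv,(105,120,50),(125,255,255))),('grey',cv2.inRange(hsv,(80,15,70),(125,110,190)))):
    m=cv2.morphologyEx(m,cv2.MORPH_CLOSE,np.ones((9,9)))
    m=cv2.morphologyEx(m,cv2.MORPH_OPEN,np.ones((5,5)))
    for c in cv2.findContours(m,0,2)[0]:
        if 900<cv2.contourArea(c)<6000:
            r=cv2.minAreaRect(c); 
            P=np.array([onz(p,*q,50)[:2] for q in cv2.boxPoints(r)])
            print(nm,np.round(r[0]),P.mean(0).round(),'dist',np.linalg.norm(P.mean(0)).round(),'sides',np.linalg.norm(np.diff(P,axis=0),axis=1).round(), 'ang',np.degrees(np.arctan2(*(P[1]-P[0])[::-1])).round(1))
for q,z in (((354,97),0),((181,184),75),((345,200),10),((346,173),10),((344,236),10)): print(q,onz(p,*q,z).round())
a=cv2.resize(im[130:220,255:445],None,fx=4.2,fy=4.2,interpolation=cv2.INTER_CUBIC);cv2.imwrite('pics/crop1.png',a)
```

```text
blue [223. 330.] [179. 291.] dist 342.0 sides [119. 120. 118.] ang -0.5
blue [292. 188.] [510. 137.] dist 529.0 sides [121. 119. 120.] ang -8.0
grey [618. 310.] [ 238. -602.] dist 648.0 sides [ 98. 157.  97.] ang -87.5
grey [404. 172.] [ 550. -127.] dist 565.0 sides [125. 119. 123.] ang -71.0
grey [471. 128.] [ 659. -290.] dist 720.0 sides [100.  89.  99.] ang -78.3
(354, 97) [753. -12.   0.]
(181, 184) [514. 398.  75.]
(345, 200) [487.  10.  10.]
(346, 173) [554.   8.  10.]
(344, 236) [399.  12.  10.]
```

View pics/crop1.png

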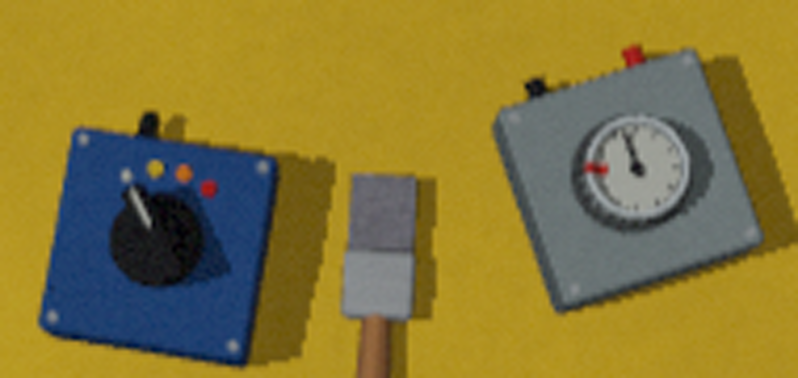

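The crop confirms both choices. The larger meter (about 120 mm sides) is the right-hand one, with its needle up and its red mark to the left. The selector is the blue box at (292,188), 529 mm from the base against 342 mm for the other, with its white line at the white dot. I'll move over the meter.

>>> {"method": "move_arm", "body": {"series": [[[-0.84, 0.58, 0, 0, 0, 0], [-0.84, 0.58, 0, 0, 0, 0], [-0.84, 0.58, 0, 0, 0, 0], [-0.84, 0.58, 0, 0, 0, 0], [-0.84, 0.58, 0, 0, 0, 0], [-0.84, 0.58, 0, 0, 0, 0], [-0.84, 0.58, 0, 0, 0, 0], [-0.84, 0.58, 0, 0, 0, 0], [-0.84, 0.58, 0, 0, 0, 0], [-0.84, 0.58, 0, 0, 0, 0], [-0.84, 0.58, 0, 0, 0, 0], [0, 0, 0, 0, 0, 0]]], "fingers": 1, "squeeze": 40}}

```text
t: 1.65
ee_pos: [515.1, -165.9, 229.9]
tcp_rot: [179.9, -0.1, -166.6]
ft_force: [-2.0, -0.8, 0.0]
width: 85.6
finger_force: 0.0
```

Run:
```python
from h import *
o=ctrl.get_obs();print(o['t'],o['ee_pos'].round(1),o['tcp_rot'].round(1),o['qpos'].round(1))
p=cam('wrist');im=ctrl.capture('wrist');cv2.imwrite('pics/w1.png',im);np.save('w1.npy',p,allow_pickle=True)
print(p)
```

```text
1.65 [ 515.1 -165.9  229.9] [ 1.799e+02 -1.000e-01 -1.666e+02] [  3.4  -6.6  -3.9  -0.  -92.8 -80. ]
{'fx': 309.70691628693146, 'fy': 309.70691628693146, 'cx': 315.2499658361019, 'cy': 199.95804238155023, 'position': array([ 437.45308839, -183.64426636,  372.50107305]), 'attitude': array([ 1.62094760e+02, -8.75222685e-02,  1.03409422e+02])}
```

View pics/w1.png

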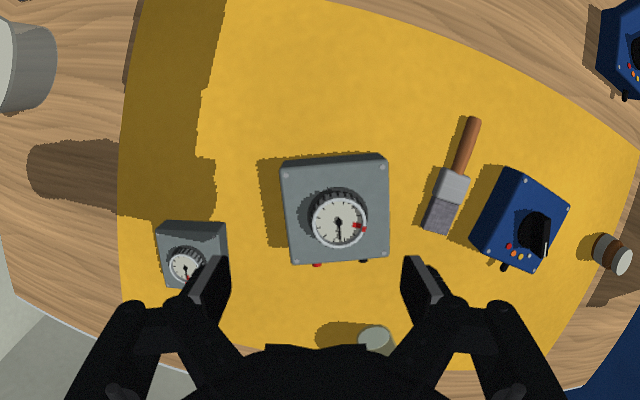

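The wrist view shows the meter dial centred near (339,220), with the needle pointing down to about (338,240) and the red mark at (359,226). The selector dial is near (534,233). I'll measure these by colour.

```bash
cat >> h.py <<'E'
def blobs(im,lo,hi,box,amin=3):
    x0,y0,x1,y1=box;h=cv2.cvtColor(im[y0:y1,x0:x1],cv2.COLOR_BGR2HSV)
    n,l,s,c=cv2.connectedComponentsWithStats(cv2.inRange(h,lo,hi))
    return sorted([(s[i,4],c[i]+[x0,y0]) for i in range(1,n) if s[i,4]>=amin],key=lambda t:-t[0])
E
python3 - <<'E'
from h import *
im=cv2.imread('pics/w1.png');p=np.load('w1.npy',allow_pickle=True).item()
b=(300,175,380,255)
# white face + ring: bright low-sat pixels -> min enclosing ellipse on hull
x0,y0,x1,y1=b;h=cv2.cvtColor(im[y0:y1,x0:x1],cv2.COLOR_BGR2HSV)
m=cv2.inRange(h,(0,0,175),(180,60,255))
c=max(cv2.findContours(cv2.morphologyEx(m,cv2.MORPH_CLOSE,np.ones((7,7))),0,2)[0],key=cv2.contourArea)
e=cv2.fitEllipse(cv2.convexHull(c));print('ell',np.add(e[0],[x0,y0]),e[1])
for z in (66,74):
    P=np.array([onz(p,q[0][0]+x0,q[0][1]+y0,z,True)[:2] for q in cv2.convexHull(c)],np.float32)
    print(z,cv2.minEnclosingCircle(P))
for lo,hi in (((0,120,90),(8,255,255)),((172,120,90),(180,255,255))):
  for a,q in blobs(im,lo,hi,b): print('red',a,q.round(1),onz(p,*q,66,True).round(1),onz(p,*q,74,True).round(1))
for a,q in blobs(im,(0,0,0),(180,255,60),(322,203,356,245)): print('blk',a,q.round(1),onz(p,*q,68,True).round(1))
# box outline
m=cv2.inRange(cv2.cvtColor(im,cv2.COLOR_BGR2HSV),(80,15,70),(125,110,210))[140:280,260:410]
m=cv2.morphologyEx(cv2.morphologyEx(m,cv2.MORPH_OPEN,np.ones((3,3))),cv2.MORPH_CLOSE,np.ones((5,5)))
cc=max(cv2.findContours(m,0,2)[0],key=cv2.contourArea)
P=np.array([onz(p,q[0][0]+260,q[0][1]+140,50,True)[:2] for q in cc],np.float32);r=cv2.minAreaRect(P);print('box',r)
for q in [(294,263),(387,258),(281,172),(388,161)]: print('corner',onz(p,*q,50,True).round(1))
a=cv2.resize(im[b[1]:b[3],b[0]:b[2]],None,fx=5,fy=5,interpolation=cv2.INTER_CUBIC)
a2=cv2.resize(im[155:285,460:580],None,fx=3.0,fy=3.0,interpolation=cv2.INTER_CUBIC)
o=np.zeros((400,770,3),np.uint8);o[:400,:400]=a;o[:390,405:765]=a2;cv2.imwrite('pics/c2.png',o)
E
```

```text
ell [339.10365295 222.78248978] (49.1363525390625, 52.852081298828125)
66 ((553.4176025390625, -129.15728759765625), 28.85897445678711)
74 ((550.3908081054688, -130.57949829101562), 28.10573959350586)
red 34 [356.4 224.9] [ 550.9 -110.5   66. ] [ 547.9 -112.5   74. ]
red 20 [363.6 228.8] [ 553.5 -101.6   66. ] [ 550.5 -103.8   74. ]
blk 53 [338.5 225.6] [ 555.2 -129.6   68. ]
blk 3 [353.7 234.3] [ 561.5 -110.9   68. ]
box ((549.8970947265625, -131.53106689453125), (118.4546127319336, 116.7702407836914), 18.39968490600586)
corner [ 621.3 -165.3   50. ]
corner [590.1 -58.   50. ]
corner [ 516.6 -202.    50. ]
corner [477.7 -93.   50. ]
```

View pics/c2.png

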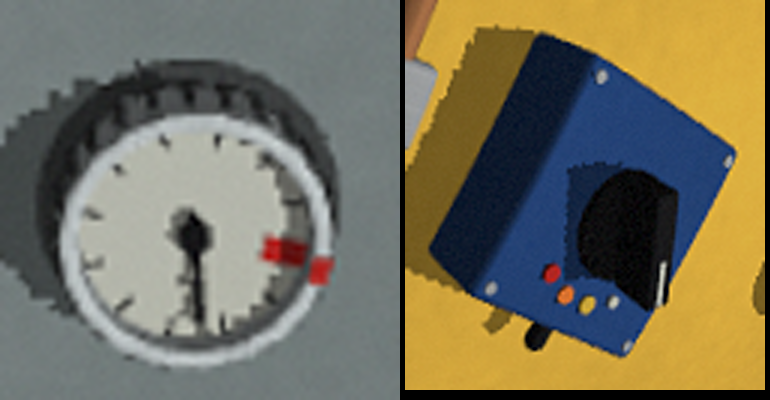

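>>> {"method": "move_arm", "body": {"series": [[[-0.85, 0.52, 0, 0, 0, 0], [0, 0, 0.6, 0, 0, -0.11], [0, 0, 0.8, 0, 0, -0.11], [0, 0, 0.8, 0, 0, 0], [0, 0, 0.6, 0, 0, 0], [0, 0, 0.4, 0, 0, 0], [0, 0, 0.25, 0, 0, 0], [0, 0, 0, 0, 0, 0], [0, 0, 0, 0, 0, 0]]], "fingers": 1}}

```text
t: 2.82
ee_pos: [550.1, -133.5, 60.2]
tcp_rot: [-179.9, 0.1, -147.0]
ft_force: [0.9, 0.5, 0.3]
width: 85.7
finger_force: 0.0
```

>>> {"method": "move_arm", "body": {"series": [[[-0.036, 0.046, 0.12, 0, 0, 0], [0, 0, 0.1, 0, 0, 0], [0, 0, 0, 0, 0, 0]]]}}

```text
t: 3.2
ee_pos: [549.2, -130.3, 47.1]
tcp_rot: [180.0, -0.1, -147.0]
ft_force: [-0.3, 0.5, -0.8]
width: 85.3
finger_force: 0.0
```

>>> {"method": "move_arm", "body": {"series": [[[0, 0, 0, 0, 0, 0], [0, 0, 0, 0, 0, 0], [0, 0, 0, 0, 0, 0], [0, 0, 0, 0, 0, 0], [0, 0, 0, 0, 0, 0], [0, 0, 0, 0, 0, 0]]], "fingers": 0, "squeeze": 30}}

```text
t: 3.95
ee_pos: [551.0, -132.1, 49.3]
tcp_rot: [-179.8, 0.1, -147.1]
ft_force: [3.5, -7.0, 0.7]
width: 56.9
finger_force: 35.9
```

>>> {"method": "move_arm", "body": {"series": [[[0, 0, 0, 0, 0, 0.06], [0, 0, 0, 0, 0, 0.1], [0, 0, 0, 0, 0, 0.1], [0, 0, 0, 0, 0, 0.1], [0, 0, 0, 0, 0, 0.1], [0, 0, 0, 0, 0, 0.1], [0, 0, 0, 0, 0, 0.1], [0, 0, 0, 0, 0, 0.08], [0, 0, 0, 0, 0, 0.043], [0, 0, 0, 0, 0, 0], [0, 0, 0, 0, 0, 0]]]}}

```text
t: 5.32
ee_pos: [551.1, -131.1, 49.3]
tcp_rot: [179.9, 0.2, 142.6]
ft_force: [5.3, -3.1, 3.0]
width: 56.8
finger_force: 35.9
```

Run:
```python
from h import *
o=ctrl.get_obs();print(o['t'],o['ee_pos'].round(1),o['tcp_rot'].round(1),o['qpos'].round(1),o['wrist_torque'].round(2),o['width'])
p=cam('wrist');im=ctrl.capture('wrist');cv2.imwrite('pics/w2.png',im);np.save('w2.npy',p,allow_pickle=True)
for n in ('top','scene'): cv2.imwrite(f'pics/{n}2.png',ctrl.capture(n))
```

```text
5.325 [ 551.1 -131.1   49.3] [179.9   0.2 142.6] [ 7.000e+00  2.000e-01 -1.640e+01  1.000e-01 -7.310e+01 -1.344e+02] [-1.19 -1.38 -0.05] 56.82885043447686
```

View pics/w2.png

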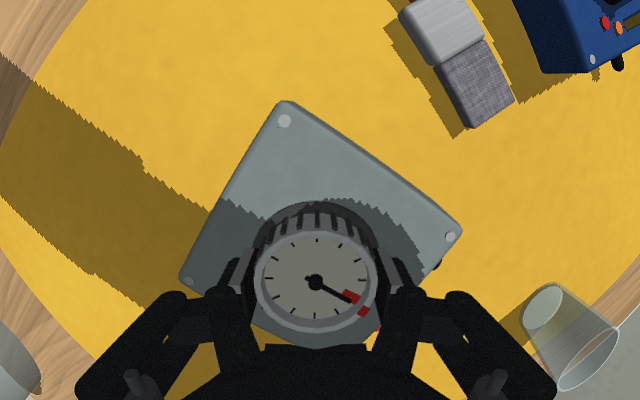

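The view shows the needle running from (316,282) into the red mark near (352,297), so it looks aligned. I'll check it numerically.

Run:
```python
from h import *
im=cv2.imread('pics/w2.png');p=np.load('w2.npy',allow_pickle=True).item()
x0,y0,x1,y1=250,215,385,350;h=cv2.cvtColor(im[y0:y1,x0:x1],cv2.COLOR_BGR2HSV)
red=cv2.inRange(h,(0,120,50),(10,255,255))|cv2.inRange(h,(170,120,50),(180,255,255))
n,l,s,c=cv2.connectedComponentsWithStats(red)
C=np.array([550.6,-130.9])
for i in range(1,n):
    if s[i,4]>5:
        for z in (66,74):
            P=onz(p,*(c[i]+[x0,y0]),z,True)[:2]-C; print('red',s[i],z,P.round(1),np.hypot(*P).round(1),np.degrees(np.arctan2(P[1],P[0])).round(1))
for q,z in (((316,282),70),((350,299),70)): 
    P=onz(p,*q,z,True)[:2]-C; print(P.round(1),np.degrees(np.arctan2(P[1],P[0])).round(1))
# rim circle at z=74
o=cv2.resize(im[250:330,285:385],None,fx=7,fy=7,interpolation=cv2.INTER_CUBIC);cv2.imwrite('pics/c3.png',o)
```

```text
red [ 92  74  19  16 140] 66 [19.6  7.6] 21.0 21.3
red [ 92  74  19  16 140] 74 [14.3 10.2] 17.6 35.7
red [107  91  13  11  84] 66 [31.7  7. ] 32.4 12.5
red [107  91  13  11  84] 74 [25.6  9.7] 27.4 20.7
red [125 110   7   6  19] 66 [47.3  6.8] 47.8 8.1
red [125 110   7   6  19] 74 [40.3  9.5] 41.3 13.2
[0.  0.7] 86.1
[18.1  7.5] 22.5
```

View pics/c3.png

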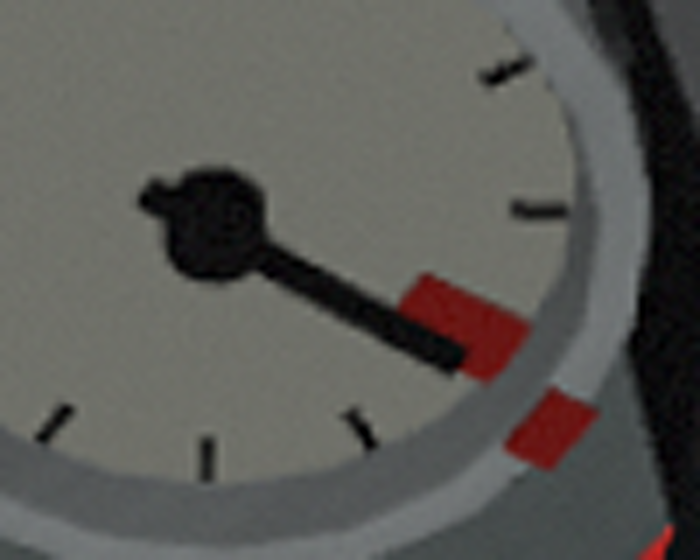

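The rim spot is at about 20.7° (r 27.4 mm) and the needle at about 19–20°, so the bezel is within roughly 2° of zero. I'll release, rise and turn back the safe way for joint 6.

>>> {"method": "move_arm", "body": {"series": [[[0, 0, 0, 0, 0, 0], [0, 0, 0, 0, 0, 0], [0, 0, 0, 0, 0, 0], [0, 0, 0, 0, 0, 0], [0, 0, -0.3, 0, 0, 0], [0, 0, -0.8, 0, 0, 0], [0, 0, -1, 0, 0, 0], [0, 0, -1, 0, 0, -0.11], [0, 0, 0, 0, 0, -0.11], [0, 0, 0, 0, 0, -0.11], [0, 0, 0, 0, 0, -0.11], [0, 0, 0, 0, 0, -0.11]]], "fingers": 1}}

```text
t: 6.98
ee_pos: [549.6, -130.5, 204.1]
tcp_rot: [-180.0, 0.1, -167.7]
ft_force: [-0.3, -0.9, 0.8]
width: 85.3
finger_force: 0.0
```

>>> {"method": "move_arm", "body": {"series": [[[0, 0, 0, 0, 0, -0.11], [0, 0, 0, 0, 0, -0.11], [0, 0, 0, 0, 0, -0.11], [0, 0, 0, 0, 0, -0.11], [0, 0, 0, 0, 0, -0.11], [0, 0, 0, 0, 0, -0.11], [0, 0, 0, 0, 0, -0.11], [0, 0, 0, 0, 0, -0.11], [0, 0, 0, 0, 0, -0.11], [0, 0, 0, 0, 0, -0.11], [0, 0, 0, 0, 0, -0.11], [0, 0, 0, 0, 0, -0.11]]]}}

```text
t: 8.48
ee_pos: [549.7, -130.5, 204.2]
tcp_rot: [-179.9, -0.0, -48.9]
ft_force: [0.2, -0.0, 0.2]
width: 85.5
finger_force: 0.0
```

>>> {"method": "move_arm", "body": {"series": [[[0, 0, 0, 0, 0, -0.11], [0, 0, 0, 0, 0, -0.11], [0, 0, 0, 0, 0, -0.11], [0, 0, 0, 0, 0, -0.11], [0, 0, 0, 0, 0, -0.11], [0, 0, 0, 0, 0, -0.11], [0, 0, 0, 0, 0, -0.11], [0, 0, 0, 0, 0, 0]]]}}

```text
t: 9.48
ee_pos: [549.7, -130.5, 203.9]
tcp_rot: [180.0, -0.1, 20.0]
ft_force: [-0.3, 0.4, -0.4]
width: 85.6
finger_force: 0.0
```

Run:
```python
from h import *
o=ctrl.get_obs();print(o['t'],o['ee_pos'].round(1),o['tcp_rot'].round(1),o['qpos'].round(1))
a=np.radians(o['tcp_rot'][2]);d=np.array([510,137])-o['ee_pos'][:2]
print('tool mm',d@[np.cos(a),np.sin(a)],d@[np.sin(a),-np.cos(a)])
```

```text
9.475 [ 549.7 -130.5  203.9] [ 1.8e+02 -1.0e-01  2.0e+01] [  7.   -3.2  -3.4   0.  -89.7 103. ]
tool mm 54.25332087534886 -264.9468816101832
```

>>> {"method": "move_arm", "body": {"series": [[[0.18, -0.88, 0, 0, 0, 0], [0.18, -0.88, 0, 0, 0, 0], [0.18, -0.88, 0, 0, 0, 0], [0.18, -0.88, 0, 0, 0, 0], [0.18, -0.88, 0, 0, 0, 0], [0.18, -0.88, 0, 0, 0, 0], [0, 0, 0, 0, 0, -0.07], [0, 0, 0, 0, 0, 0]]]}}

```text
t: 10.48
ee_pos: [509.5, 136.5, 203.4]
tcp_rot: [-180.0, -0.0, 26.2]
ft_force: [0.1, -0.3, -0.4]
width: 85.5
finger_force: 0.0
```

Run:
```python
from h import *
o=ctrl.get_obs();print(o['t'],o['ee_pos'].round(1),o['tcp_rot'].round(1),o['qpos'].round(1))
p=cam('wrist');im=ctrl.capture('wrist');cv2.imwrite('pics/w3.png',im);np.save('w3.npy',p,allow_pickle=True)
m=cv2.inRange(cv2.cvtColor(im,cv2.COLOR_BGR2HSV),(105,120,40),(125,255,255))
m=cv2.morphologyEx(m,cv2.MORPH_OPEN,np.ones((3,3)))
for c in cv2.findContours(m,0,2)[0]:
    if cv2.contourArea(c)>1500:
        P=np.array([onz(p,*q[0],50,True)[:2] for q in c],np.float32);print(cv2.boundingRect(c),cv2.minAreaRect(P))
for nm,lo,hi in (('red',(0,150,90),(7,255,255)),('red2',(174,150,90),(180,255,255)),('or',(8,150,120),(18,255,255)),('yel',(22,120,140),(32,255,255)),('wht',(0,0,150),(180,70,255))):
  for a,q in blobs(im,lo,hi,(220,130,420,340),8)[:8]: print(nm,a,q.round(1),onz(p,*q,50,True)[:2].round(1),onz(p,*q,86,True)[:2].round(1))
```

```text
10.475 [509.5 136.5 203.4] [-180.    -0.    26.2] [ 36.9  -8.9  -8.8   0.  -90.1  79.4]
(239, 100, 157, 151) ((511.911376953125, 137.67611694335938), (117.2739028930664, 117.66854858398438), 81.34650421142578)
red 51 [356.2 167.8] [541.3 108.5] [545.9 116.2]
or 65 [347.7 153.7] [549.9 122.5] [553.5 128.5]
yel 1970 [235.5 161.9] [494.4 218.3] [504.7 212.7]
yel 65 [333.6 143.8] [552.4 139.1] [555.7 143.1]
yel 30 [261.5 134.5] [530.3 205.5] [536.3 201.5]
yel 27 [239.4 215.8] [443.2 193.1] [459.8 190.6]
yel 26 [246.8 219.1] [443.4 184.6] [459.9 183.1]
yel 11 [273. 132.] [537.2 196.4] [542.3 193.4]
wht 709 [402.  235.6] [498.9  28.2] [508.7  45.7]
wht 55 [316.4 176.8] [515.7 139.4] [523.4 143.4]
wht 29 [316.4 140.1] [548.2 155.4] [552.  157.4]
wht 20 [388.9 170. ] [554.2  77.9] [557.3  89.4]
wht 16 [244.4 195.2] [466.4 196.6] [480.2 193.6]
wht 14 [328.3 248.5] [451.1  93.2] [466.7 102.8]
```

View pics/w3.png

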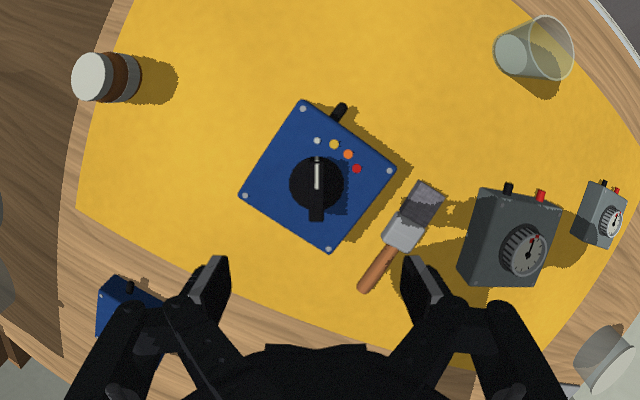

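The box centre measures about (511.5,137.5). Its yaw is about −8.6°, and the dot radii and angles fit the description. The white line is at the white dot, with the bar along 26°. I'll descend, leaving the fingertips above the disc.

>>> {"method": "move_arm", "body": {"series": [[[0.04, 0, 0.5, 0, 0, 0], [0, 0, 0.8, 0, 0, 0], [0, 0, 0.7, 0, 0, 0], [0, 0, 0.5, 0, 0, 0], [0, 0, 0.33, 0, 0, 0], [0, 0, 0, 0, 0, 0], [0, 0, 0, 0, 0, 0]]]}}

```text
t: 11.4
ee_pos: [512.2, 137.0, 62.7]
tcp_rot: [180.0, -0.1, 26.3]
ft_force: [0.2, -0.2, 0.0]
width: 85.7
finger_force: 0.0
```

>>> {"method": "move_arm", "body": {"series": [[[0, 0, 0, 0, 0, 0], [0, 0, 0, 0, 0, 0], [0, 0, 0, 0, 0, 0], [0, 0, 0, 0, 0, 0], [0, 0, 0, 0, 0, 0], [0, 0, 0, 0, 0, 0], [0, 0, 0, 0, 0, 0], [0, 0, 0, 0, 0, 0], [0, 0, 0, 0, 0, 0], [0, 0, 0, 0, 0, 0]]], "fingers": 0, "squeeze": 60}}

```text
t: 12.65
ee_pos: [511.6, 136.7, 61.6]
tcp_rot: [180.0, -0.0, 26.4]
ft_force: [-0.3, -3.7, 5.6]
width: 13.0
finger_force: 60.0
```

>>> {"method": "move_arm", "body": {"series": [[[0, 0, 0, 0, 0, 0.06], [0, 0, 0, 0, 0, 0.1], [0, 0, 0, 0, 0, 0.1], [0, 0, 0, 0, 0, 0.1], [0, 0, 0, 0, 0, 0.1], [0, 0, 0, 0, 0, 0.1], [0, 0, 0, 0, 0, 0.1], [0, 0, 0, 0, 0, 0.08], [0, 0, 0, 0, 0, 0.032], [0, 0, 0, 0, 0, 0], [0, 0, 0, 0, 0, 0], [0, 0, 0, 0, 0, 0]]]}}

```text
t: 14.15
ee_pos: [511.6, 136.5, 61.6]
tcp_rot: [180.0, -0.0, -43.0]
ft_force: [0.3, -5.4, 3.0]
width: 13.1
finger_force: 60.0
```

>>> {"method": "move_arm", "body": {"series": [[[0, 0, 0, 0, 0, 0], [0, 0, 0, 0, 0, 0], [0, 0, 0, 0, 0, 0], [0, 0, 0, 0, 0, 0]]]}}

```text
t: 14.65
ee_pos: [511.6, 136.5, 61.6]
tcp_rot: [180.0, -0.0, -43.0]
ft_force: [0.6, -4.1, 3.7]
width: 12.9
finger_force: 60.0
```

Run:
```python
from h import *
o=ctrl.get_obs();print(o['t'],o['ee_pos'].round(1),o['tcp_rot'].round(1),o['wrist_torque'].round(2),o['width'],o['finger_force'])
im=ctrl.capture('wrist');t=ctrl.capture('top')
a=cv2.resize(t[120:220,240:450],(800,381),interpolation=cv2.INTER_CUBIC)
o=np.zeros((600,800,3),np.uint8);o[:381]=a;b=im[150:330,190:560];o[385:585,:411]=cv2.resize(b,(411,200));cv2.imwrite('pics/c4.png',o)
```

```text
14.65 [511.6 136.5  61.6] [180.  -0. -43.] [-1.7  -0.29  0.12] 12.923151744710287 59.951732754707336
```

View pics/c4.png

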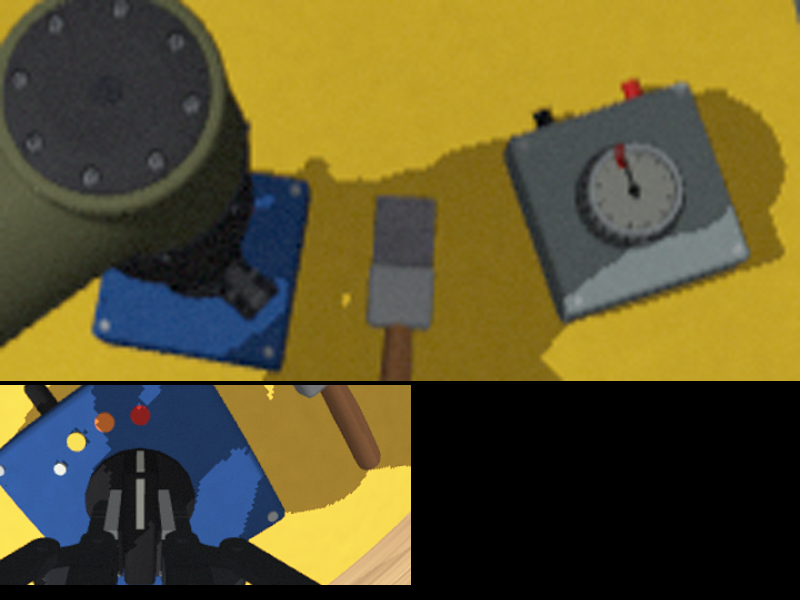

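The meter's needle lies over the red mark. The dial's white line, at (140,480) in the lower crop, points at the red dot at (140,414) while the fingers hold the bar with 60 N. Handing in.

```bash
python3 -c "
from plant import ctrl
print(ctrl.job_done())"
```

```text
the job is handed in; nothing more can be done
None
```

The job is handed in: the meter's needle lies over the zero mark (within about 2° by my measurement), the gripper is still holding the dial at its third click, and the beaker, jar and brush were not touched; the hand-in returned no verdict.

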